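# Make up the copper dinner set and the brass prayer set

### The job

Make up the two sets for sale from the stock on the bench: the dinner set of copper pot, copper tumbler and copper bowl in the blue tray, and the prayer set of brass bell, brass lamp and squat brass cup in the red tray, each piece standing upright on the floor of its own compartment (any of the three). A brass piece has been put into the dinner set by mistake: find it, move it to the red tray, and put the missing copper piece in its place. Set the pieces down gently, knock none of them over, and leave the brass tumbler and the tin of polish where they stand.

Things in the scene. Friction and masses are not known exactly. Their poses are not given: they have to be found in the camera images.
- blue_tray: shallow tray, blue rim and lining, 270 x 94 mm, 20 mm high, fixed. Origin: centre of its underside; x along its length, z up. Floor 6 mm above the bench; rim 5 mm thick, 14 mm above the floor, dividers 4 mm thick, 12 mm above it: three compartments in a row, each 84 mm square, centred at x = -88, 0, +88 mm, y = 0. At the start full: two copper pieces and a wrong brass one.
- red_tray: shallow tray, red rim and lining, 270 x 94 mm, 20 mm high, fixed. Origin: centre of its underside; x along its length, z up. Floor 6 mm above the bench; rim 5 mm thick, 14 mm above the floor, dividers 4 mm thick, 12 mm above it: three compartments in a row, each 84 mm square, centred at x = -88, 0, +88 mm, y = 0. At the start empty.
- copper_pot: small round-bellied copper water pot, 80 mm high, 0.15 kg: belly 68 mm across at 31 mm up, neck 40 mm across at 63 mm up, upright open collar 50 mm across from 69 mm up to the top. Take it by the collar. Origin: centre of its underside, z up. Round, so its yaw means nothing. At the start it stands in a compartment of the blue tray or on the stock board (a bare plywood board 6 mm thick).
- copper_tumbler: copper tumbler, 85 mm high, 0.12 kg, open at the top, tapered: 44 mm across at the foot, 60 mm at the rim. Origin: centre of its underside, z up. Round, so its yaw means nothing. At the start it stands in a compartment of the blue tray or on the stock board (a bare plywood board 6 mm thick).
- copper_bowl: small copper bowl, 40 mm high, 0.10 kg, open, 62 mm across from half its height to the rim, 40 mm at the foot. Origin: centre of its underside, z up. Round, so its yaw means nothing. At the start it stands in a compartment of the blue tray or on the stock board (a bare plywood board 6 mm thick).
- brass_bell: brass hand bell, 107 mm high, 0.18 kg, standing on its mouth (52 mm across); upright round handle 16 mm thick from 58 to 94 mm up, ending in an 18 mm knob. Origin: centre of its underside, z up. Round, so its yaw means nothing. At the start it stands on the stock board (plywood, 6 mm thick), or in a compartment of the blue tray by mistake.
- brass_lamp: brass oil lamp on a stem, 72 mm high, 0.16 kg: foot 54 mm across, stem 12 to 20 mm thick, shallow dish on top 52 mm across with an upright edge from 60 mm up to the top. Origin: centre of its underside, z up. Round, so its yaw means nothing. At the start it stands on the stock board (plywood, 6 mm thick), or in a compartment of the blue tray by mistake.
- brass_cup: squat straight-sided brass cup, 52 mm high, 54 mm across, 0.11 kg, open, with dark lines round it. Origin: centre of its underside, z up. Round, so its yaw means nothing. At the start it stands on the stock board (plywood, 6 mm thick), or in a compartment of the blue tray by mistake.
- brass_tumbler: brass tumbler of the same shape as the copper one (85 mm high, 60 mm across the rim), but yellow brass. It belongs to neither set. Origin: centre of its underside, z up. Round, so its yaw means nothing. At the start it stands among the stock on the plywood board (6 mm thick), about 80 mm from its neighbours in a row that runs roughly along world x.
- polish_tin: flat round tin of polish, green with a white and yellow lid, 62 mm across, 35 mm high, standing on the bench past the far end of the stock board; not needed. Origin: centre of its underside.
Things that resemble listed ones, but are neither listed nor needed, are in the scene too. What is shaped like the brass_cup but turquoise is not meant. Leave any turquoise look-alike of the brass_bell alone.

How it is judged:
At the end, for the whole second after the job is handed in: Copper pot, tumbler, bowl in the blue tray; brass bell, lamp, cup in the red: each with its underside within 4 mm of the tray's floor (so within a compartment), upright within 7 degrees, at rest; the brass tumbler upright, it and the polish tin within 25 mm of their starts (x of copper_pot in the frame of blue_tray between -0.128 and 0.128 m and y of copper_pot in the frame of blue_tray between -0.041 and 0.041 m and z of each of copper_pot, copper_tumbler, copper_bowl in the frame of blue_tray below 0.01 m and angle between each of copper_pot, copper_tumbler, copper_bowl, brass_bell, brass_lamp, brass_cup, brass_tumbler's own z axis and vertical below 0.12 rad and linear speed of each of copper_pot, copper_tumbler, copper_bowl, brass_bell, brass_lamp, brass_cup below 0.03 m/s and x of copper_tumbler in the frame of blue_tray between -0.128 and 0.128 m and y of copper_tumbler in the frame of blue_tray between -0.041 and 0.041 m and x of copper_bowl in the frame of blue_tray between -0.128 and 0.128 m and y of copper_bowl in the frame of blue_tray between -0.041 and 0.041 m and x of brass_bell in the frame of red_tray between -0.128 and 0.128 m and y of brass_bell in the frame of red_tray between -0.041 and 0.041 m and z of each of brass_bell, brass_lamp, brass_cup in the frame of red_tray below 0.01 m and x of brass_lamp in the frame of red_tray between -0.128 and 0.128 m and y of brass_lamp in the frame of red_tray between -0.041 and 0.041 m and x of brass_cup in the frame of red_tray between -0.128 and 0.128 m and y of brass_cup in the frame of red_tray between -0.041 and 0.041 m and distance of each of brass_tumbler, polish_tin from where it was at the start of the episode below 0.025 m); the robot touches nothing.
It fails at once if a piece of either set is dropped from more than about 25 mm or knocked flying (moves faster than 0.7 m/s with no finger on it) ((linear speed of copper_pot above 0.7 m/s and contact force between the fingers and copper_pot below 0.05 N) or (linear speed of copper_tumbler above 0.7 m/s and contact force between the fingers and copper_tumbler below 0.05 N) or (linear speed of copper_bowl above 0.7 m/s and contact force between the fingers and copper_bowl below 0.05 N) or (linear speed of brass_bell above 0.7 m/s and contact force between the fingers and brass_bell below 0.05 N) or (linear speed of brass_lamp above 0.7 m/s and contact force between the fingers and brass_lamp below 0.05 N) or (linear speed of brass_cup above 0.7 m/s and contact force between the fingers and brass_cup below 0.05 N)).
It fails at once if a piece is knocked over (leans more than 60 degrees) (angle between any of copper_pot, copper_tumbler, copper_bowl, brass_bell, brass_lamp, brass_cup, brass_tumbler's own z axis and vertical above 1.05 rad).
It fails at once if the brass tumbler or the tin of polish is shifted by more than 25 mm (distance of any of brass_tumbler, polish_tin from where it was at the start of the episode above 0.025 m).
It also fails if it takes over 99 s, if anything falls off the work surface, if the arm or the gripper's body presses on something with over 40 N, if the wrist force passes 120 N, or if a joint passes its speed limit or range.

### The arm

A 7-joint arm with a two-finger parallel gripper is mounted at the origin on the work surface. World frame = base frame: x ahead of the robot, y to its left, z up, the work surface at z = 0. Lengths are in m, angles in rad, forces in N, time in s.
With the tool pointing down it reaches from about 0.4 to 0.875 m from the base axis. Payload 6.5 kg.
Tool frame: the origin (TCP) lies at the centre of the arm's flange, where the gripper is bolted on; the fingertips stand 166 mm ahead of it and the grasp point (between the pads) lies 147 mm ahead of it (arm.grip_depth is the distance from the TCP to the grasp point, in m); z points along the fingers, y is the line along which they close (so a half turn about z gives the same grasp; the last joint's range is limited). The gripper opens to 88 mm and grips with 3 to 60 N. Pads are 18 mm wide; open, the fingers measure 123 mm over their backs; the gripper's body (75 mm by 187 mm) begins 45 mm behind the grasp point.
Start: joints at [-1.244, 0.536, -0.004, 1.538, 0.003, 1.067, -0.071], TCP at [0.249, 0.6, 0.405] pointing down, gripper open.
Joint ranges: [-2.7, 2.7], [-0.37, 2.16], [-1.27, 1.26], [0.24, 2.4], [-1.31, 4.45], [0.19, 1.91], [-2.76, 2.76]. Speed limits (rad/s): [2.39, 2.39, 3.14, 3.14, 3.14, 3.14, 3.14].

### API

Orientations are given as a unit quaternion [w, x, y, z].
In Python, from plant import arm gives the robot as it stands.
- The arm moves only by the shell command python3 -m crank 'ROWS'. ROWS is JSON, a list of rows, each an object with "dp": the shift along the tool's x, y, z in mm, a list of three; "turn": the turn, a rotation vector about the tool's x, y, z in rad, a list of three; "fingers": the finger opening in mm, from 0 to 88.1. A call has exactly 5 rows; each row is the pose to reach, as a shift and turn from the pose commanded when the call began, along the tool's axes at that moment; what a row does not reach only later rows make up. A row lasts 1/10 s, in which the tool goes at most 50 mm and 8.59 degrees, less where a joint would pass 70% of its speed; a pose out of reach is approached as far as the arm can. A call with a gripper value outside its range is refused whole. The fingers move at their own pace and stop on an object; the grip force is fixed at half the most. Time passes only in rows, so rows that repeat a pose let the fingers close, or fill a call up. It gives the time, the measured TCP pose, the force, the opening and the grip force at its end, in the units of the state.
- arm.get_state(): the state, without advancing time (a new reading comes with each control period).
- arm.camera(name): name is "scene" or "top" or "wrist"; returns the picture (400x640x3 uint8, red, green, blue); there is no depth.
- arm.camera_params(name): a dict with "fx", "fy", "cx", "cy" (pixels), "xyz" and "attitude" of the camera in the world. Camera axes: x right, y up, looking along -z (the intrinsics and any distortion apply to the point x, -y, -z); pixel columns grow to the right and rows downward; lengths in m; the calibration is good to about 2 mm. A picture is of the moment at which its call begins: read the wrist's pose just before it. camera_params takes no time and is no camera call; for the wrist camera it gives the pose at the moment of the call.
- arm.close_job(): hands the job in; it is judged then, once.
The state is a dict: "clock": time; "qpos": joint angles; "qvel": joint speeds; "effort": joint torques, N m; "ee_pos": TCP position; "tool_rot": TCP orientation; "contact_force": force on the tool from outside, world axes, zero at the start; "ft_torque": the same for the moment, N m; "grip_width": finger opening in m; "grasp_force": force on a finger pad.
Only numpy, scipy, OpenCV 4.12 (cv2) and the standard library are available. Lean on these libraries where they do the work, as an engineer would, in place of code of your own. Each camera call takes 0.05 s, during which the arm holds its last target. There are 200 camera calls.

## Working session

There is one attempt and no reset: what is moved stays moved. The work goes in short steps, Python scripts to look and compute and a shell command to move; the robot and the scene stay as the last step left them, time stands still between calls to the robot, and variables do not carry over. Pictures are saved under pics/ and viewed, at most 14 in all, crops included, and the job is handed in when it is done.

```bash
ls; mkdir -p pics; python3 - <<'E'
from plant import arm
import cv2
s=arm.get_state();print(s)
for n in("scene","top"):
    print(n,arm.camera_params(n)); cv2.imwrite(f"pics/{n}0.png",arm.camera(n)[:,:,::-1])
print(arm.camera_params("wrist"),arm.grip_depth)
E
```

```text
pics
{'clock': 0.0, 'qpos': array([-1.24420239,  0.53714167, -0.00440288,  1.53887054,  0.0026001 ,
        1.06728131, -0.07119796]), 'qvel': array([-9.70961347e-05, -6.05022538e-04, -1.33580307e-03,  1.00968921e-03,
       -5.39611630e-04,  1.78540648e-03,  1.59528148e-03]), 'effort': array([-6.95832368e-04, -5.70966482e+01,  9.90394503e-01, -2.51615006e+01,
       -5.63410227e-02,  1.77133520e-02,  1.66167056e-04]), 'ee_pos': array([0.24868918, 0.60018833, 0.40385605]), 'tool_rot': array([-9.47071023e-05,  1.95115529e-01,  9.80779900e-01, -8.42366775e-04]), 'contact_force': array([ 0.22043054, -0.35533612,  0.30917645]), 'ft_torque': array([0.06718081, 0.03517265, 0.01421513]), 'grasp_force': 0.0, 'grip_width': 0.08815398090949828}
scene {'fx': 441.73875091980835, 'fy': 441.73875091980835, 'cx': 316.4528377757773, 'cy': 198.38245427058354, 'xyz': array([1.1369249 , 0.21626002, 1.00970073]), 'attitude': array([0.52884143, 0.14054922, 0.22043216, 0.80745422])}
top {'fx': 442.74146817794497, 'fy': 442.74146817794497, 'cx': 317.74699211419085, 'cy': 192.34065688603349, 'xyz': array([ 0.54136161, -0.01687707,  0.93047703]), 'attitude': array([ 0.70730945,  0.03308259, -0.03457266, -0.70528265])}
{'fx': 360.4561588597877, 'fy': 360.4561588597877, 'cx': 318.4382139587385, 'cy': 198.22407592509532, 'xyz': array([0.17208931, 0.6317726 , 0.38470301]), 'attitude': array([ 0.82047271, -0.13536467, -0.0884266 ,  0.54834449])} 0.1473
```

View pics/scene0.png

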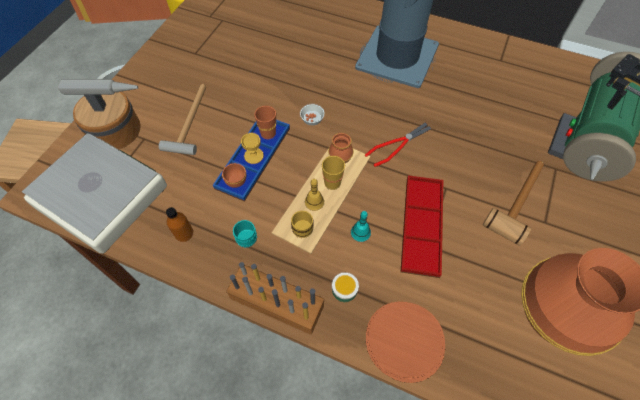

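View pics/top0.png

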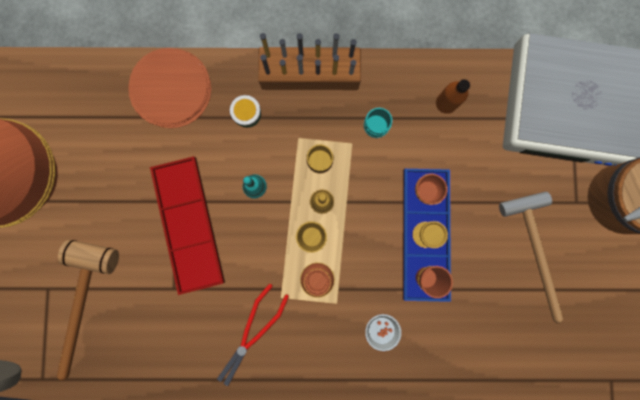

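The top view shows: copper bowl (431,189), brass lamp (431,235) and copper tumbler (434,281) in the blue tray. The stock board has brass cup (320,159), brass bell (322,201), brass tumbler (312,237) and copper pot (317,280). The red tray is empty, near (188,225).

The lamp is the misplaced brass piece. Things that could be mistaken:
- **Cup:** turquoise cup (378,122), or the brass tumbler (312,237).
- **Bell:** turquoise bell (254,185).
- **Pot:** the big copper vessel (0,170).

Next I check this in a close crop and measure.

```bash
cat > h.py <<'E'
from plant import arm
import cv2, numpy as np
from scipy.spatial.transform import Rotation as R
def cam(n): 
    p=arm.camera_params(n); q=p['attitude']; return p,R.from_quat([q[1],q[2],q[3],q[0]]).as_matrix()
def ray(n,u,v,z):
    p,M=cam(n); d=M@np.array([(u-p['cx'])/p['fx'],-(v-p['cy'])/p['fy'],-1]); o=p['xyz']
    return (o+d*(z-o[2])/d[2])[:2]
def proj(n,X):
    p,M=cam(n); c=M.T@(np.asarray(X)-p['xyz']); return np.array([p['cx']-p['fx']*c[0]/c[2],p['cy']+p['fy']*c[1]/c[2]])
E
python3 - <<'E'
from h import *
t=cv2.imread('pics/top0.png'); hsv=cv2.cvtColor(t,cv2.COLOR_BGR2HSV)
H,S,V=cv2.split(hsv)
for nm,m in (("red",((H<4)|(H>175))&(S>200)),("blue",(H>105)&(H<130)&(S>150))):
    m=cv2.morphologyEx(m.astype('uint8'),cv2.MORPH_OPEN,np.ones((5,5))); m[:,460:]=0
    cs,_=cv2.findContours(m,cv2.RETR_EXTERNAL,cv2.CHAIN_APPROX_NONE)
    c=max(cs,key=cv2.contourArea) if nm=="red" else np.vstack(cs)
    b=cv2.boxPoints(cv2.minAreaRect(c)); P=np.array([ray("top",*x,.02) for x in b])
    print(nm,P.round(3).tolist(),"centre",P.mean(0).round(4),"sides",np.linalg.norm(P[0]-P[1]).round(3),np.linalg.norm(P[1]-P[2]).round(3))
s=cv2.imread('pics/scene0.png')
a=cv2.resize(t[130:310,270:460],None,fx=3,fy=3,interpolation=cv2.INTER_CUBIC)
cv2.imwrite('pics/crop.png',a)
E
```

```text
red [[0.68, 0.332], [0.702, 0.238], [0.444, 0.172], [0.423, 0.263]] centre [0.5619 0.2511] sides 0.096 0.267
blue [[0.676, -0.198], [0.676, -0.291], [0.413, -0.284], [0.413, -0.194]] centre [ 0.5445 -0.2417] sides 0.094 0.263
```

View pics/crop.png

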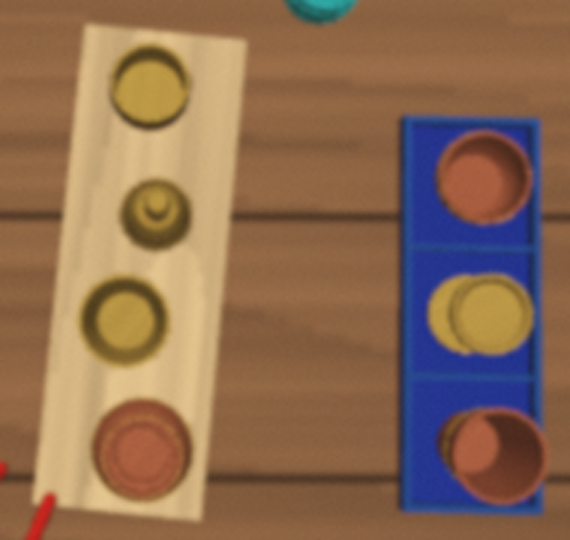

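The crop confirms the choice: cup at crop (151,87), bell knob (157,209), brass tumbler (124,320), pot (141,450). In the blue tray are the bowl, the lamp dish (491,314) with its foot offset, and the copper tumbler. I now measure the pieces by ray casting and check them in the scene view.

```bash
python3 - <<'E'
from h import *
t=cv2.imread('pics/scene0.png')
for n,(u,v),z in (("cup",(151,87),.058),("bell",(157,209),.108),("brtumb",(124,320),.091),("pot",(141,451),.086),("potbelly",(142,449),.037),("bowl",(484,178),.046),("lamp",(491,314),.078),("coptumb",(498,456),.091)):
    P=ray("top",u/3+270-.33,v/3+130-.33,z); q=proj("scene",[*P,z]); print(n,P.round(4),"r",np.hypot(*P).round(3),"scene px",q.round(0))
    cv2.circle(t,tuple(int(round(x*1)) for x in q),1,(255,0,255),-1)
for d in(-.088,0,.088):
    P=np.array([.562,.251])+d*np.array([.968,.25]);q=proj("scene",[*P,.006]);cv2.circle(t,tuple(int(round(x)) for x in q),1,(0,255,0),-1)
q=proj("scene",[.5445,-.2417,.078]);cv2.circle(t,tuple(int(round(x)) for x in q),1,(0,255,0),-1)
cv2.imwrite('pics/chk.png',cv2.resize(t[90:290,200:460],None,fx=3,fy=3,interpolation=cv2.INTER_CUBIC))
E
```

```text
cup [ 0.6926 -0.0229] r 0.693 scene px [302. 217.]
bell [ 0.6073 -0.0265] r 0.608 scene px [315. 179.]
brtumb [ 0.5385 -0.006 ] r 0.539 scene px [333. 164.]
pot [ 0.4568 -0.017 ] r 0.457 scene px [341. 140.]
potbelly [ 0.4532 -0.0176] r 0.454 scene px [341. 150.]
bowl [ 0.6337 -0.2462] r 0.68 scene px [234. 171.]
lamp [ 0.543  -0.2405] r 0.594 scene px [251. 139.]
coptumb [ 0.4548 -0.2395] r 0.514 scene px [266. 113.]
```

View pics/chk.png

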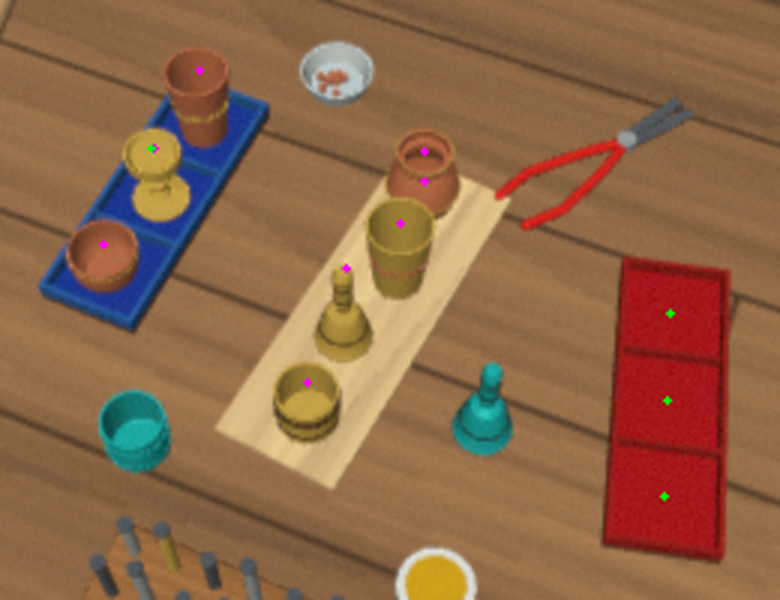

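All measured points fall on their pieces in the scene view: lamp dish, pot collar, bell knob, cup rim and the three compartment centres. First move: square the gripper to world axes.

```bash
python3 -m crank '[{"dp":[-34,-29,0],"turn":[0,0,-0.1],"fingers":88},{"dp":[-68,-59,0],"turn":[0,0,-0.2],"fingers":88},{"dp":[-102,-88,0],"turn":[0,0,-0.3],"fingers":88},{"dp":[-136,-117,0],"turn":[0,0,-0.393],"fingers":88},{"dp":[-169,-146,0],"turn":[0,0,-0.393],"fingers":88}]'
```

```text
clock: 0.6
ee_pos: [0.3497, 0.3989, 0.4044]
tool_rot: [-0.0, -0.001, 1.0, -0.0]
contact_force: [0.4, -0.2, 0.3]
grip_width: 0.0879
grasp_force: 0.0
```

```bash
python3 -m crank '[{"dp":[-12,-42,0],"turn":[0,0,0],"fingers":88},{"dp":[-24,-84,0],"turn":[0,0,0],"fingers":88},{"dp":[-36,-126,0],"turn":[0,0,0],"fingers":88},{"dp":[-48,-168,0],"turn":[0,0,0],"fingers":88},{"dp":[-60,-210,0],"turn":[0,0,0],"fingers":88}]'
python3 -m crank '[{"dp":[-13,-43,0],"turn":[0,0,0],"fingers":88},{"dp":[-26,-86,0],"turn":[0,0,0],"fingers":88},{"dp":[-39,-129,0],"turn":[0,0,0],"fingers":88},{"dp":[-52,-172,0],"turn":[0,0,0],"fingers":88},{"dp":[-65,-215,0],"turn":[0,0,0],"fingers":88}]'
python3 -m crank '[{"dp":[-17,-50,0],"turn":[0,0,0],"fingers":88},{"dp":[-34,-100,0],"turn":[0,0,0],"fingers":88},{"dp":[-51,-150,0],"turn":[0,0,0],"fingers":88},{"dp":[-68,-200,0],"turn":[0,0,0],"fingers":88},{"dp":[-68,-214,0],"turn":[0,0,0],"fingers":88}]'
python3 - <<'E'
from h import *
s=arm.get_state();print(s['ee_pos'],s['tool_rot'])
for n,P in(("lamp",[.543,-.2405,.078]),("mid",[.5445,-.2417,.02])):print(n,proj("wrist",P))
cv2.imwrite('pics/w1.png',arm.camera("wrist")[:,:,::-1])
E
```

```text
clock: 1.1
ee_pos: [0.4091, 0.1891, 0.4046]
tool_rot: [-0.0, -0.0, 1.0, -0.0]
contact_force: [0.8, -0.8, 1.0]
grip_width: 0.0881
grasp_force: 0.0
clock: 1.6
ee_pos: [0.4742, -0.0258, 0.4047]
tool_rot: [-0.0, -0.0, 1.0, 0.0]
contact_force: [0.5, -0.3, -0.4]
grip_width: 0.0877
grasp_force: 0.0
clock: 2.1
ee_pos: [0.5424, -0.2423, 0.4045]
tool_rot: [0.0, 0.002, 1.0, -0.001]
contact_force: [-0.8, -0.0, -0.2]
grip_width: 0.0884
grasp_force: 0.0
[ 0.54241823 -0.24232846  0.404452  ] [ 5.59355150e-05  1.67410056e-03  9.99997962e-01 -1.12682935e-03]
lamp [322.28393585 177.04227051]
mid [320.7835984  163.73016796]
```

View pics/w1.png

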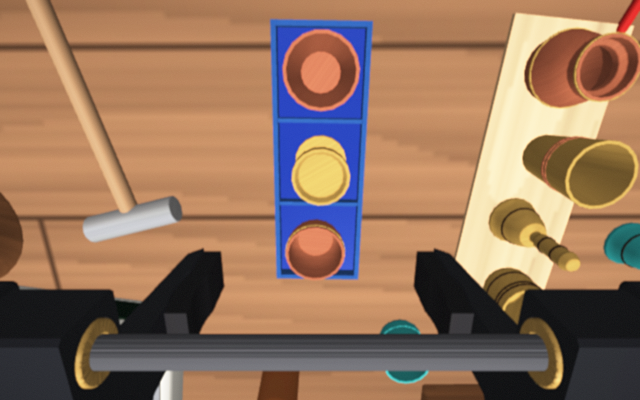

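The wrist view shows the lamp dish at (321,177), against a prediction of (322,177), so I descend, grip and lift.

```bash
python3 -m crank '[{"dp":[0,1,40],"turn":[0,0,0],"fingers":88},{"dp":[0,1,80],"turn":[0,0,0],"fingers":88},{"dp":[0,1,120],"turn":[0,0,0],"fingers":88},{"dp":[0,1,160],"turn":[0,0,0],"fingers":88},{"dp":[0,1,184],"turn":[0,0,0],"fingers":88}]'
python3 -m crank '[{"dp":[0,0,0],"turn":[0,0,0],"fingers":70},{"dp":[0,0,0],"turn":[0,0,0],"fingers":60},{"dp":[0,0,0],"turn":[0,0,0],"fingers":54},{"dp":[0,0,0],"turn":[0,0,0],"fingers":48},{"dp":[0,0,0],"turn":[0,0,0],"fingers":44}]'
python3 -m crank '[{"dp":[0,0,0],"turn":[0,0,0],"fingers":40},{"dp":[0,0,0],"turn":[0,0,0],"fingers":40},{"dp":[0,0,0],"turn":[0,0,0],"fingers":40},{"dp":[0,0,-10],"turn":[0,0,0],"fingers":40},{"dp":[0,0,-20],"turn":[0,0,0],"fingers":40}]'
```

```text
clock: 2.65
ee_pos: [0.5409, -0.236, 0.2175]
tool_rot: [-0.002, -0.0, 1.0, 0.001]
contact_force: [0.7, -0.3, -0.7]
grip_width: 0.0878
grasp_force: 0.0
clock: 3.15
ee_pos: [0.5428, -0.2377, 0.2223]
tool_rot: [0.001, 0.0, 1.0, -0.001]
contact_force: [-1.0, -2.7, 4.6]
grip_width: 0.0498
grasp_force: 30.0
clock: 3.65
ee_pos: [0.5419, -0.2366, 0.2411]
tool_rot: [-0.001, -0.0, 1.0, 0.0]
contact_force: [-0.8, 0.9, -2.2]
grip_width: 0.0505
grasp_force: 30.0
```

```bash
python3 -m crank '[{"dp":[0,0,-15],"turn":[0,0,0],"fingers":40},{"dp":[0,0,-40],"turn":[0,0,0],"fingers":40},{"dp":[0,0,-65],"turn":[0,0,0],"fingers":40},{"dp":[0,0,-90],"turn":[0,0,0],"fingers":40},{"dp":[0,0,-110],"turn":[0,0,0],"fingers":40}]'
python3 -m crank '[{"dp":[3,15,0],"turn":[0,0,0],"fingers":40},{"dp":[7,45,0],"turn":[0,0,0],"fingers":40},{"dp":[12,80,0],"turn":[0,0,0],"fingers":40},{"dp":[17,115,0],"turn":[0,0,0],"fingers":40},{"dp":[22,150,0],"turn":[0,0,0],"fingers":40}]'
python3 -m crank '[{"dp":[5,35,0],"turn":[0,0,0],"fingers":40},{"dp":[10,70,0],"turn":[0,0,0],"fingers":40},{"dp":[15,105,0],"turn":[0,0,0],"fingers":40},{"dp":[20,140,0],"turn":[0,0,0],"fingers":40},{"dp":[25,175,0],"turn":[0,0,0],"fingers":40}]'
python3 -m crank '[{"dp":[5,35,0],"turn":[0,0,0],"fingers":40},{"dp":[9,70,0],"turn":[0,0,0],"fingers":40},{"dp":[13,105,0],"turn":[0,0,0],"fingers":40},{"dp":[16,130,0],"turn":[0,0,0],"fingers":40},{"dp":[18,142,0],"turn":[0,0,0],"fingers":40}]'
python3 - <<'E'
from h import *
s=arm.get_state();print(s['ee_pos'],s['tool_rot'])
for d in(-.088,0,.088):print(proj("wrist",[*(np.array([.562,.251])+d*np.array([.968,.25])),.006]))
cv2.imwrite('pics/w2.png',arm.camera("wrist")[:,:,::-1])
E
```

```text
clock: 4.15
ee_pos: [0.5422, -0.237, 0.3533]
tool_rot: [0.001, -0.0, 1.0, -0.0]
contact_force: [0.5, 0.5, -2.1]
grip_width: 0.0506
grasp_force: 30.0
clock: 4.65
ee_pos: [0.5189, -0.0844, 0.35]
tool_rot: [-0.001, -0.001, 1.0, 0.0]
contact_force: [-0.2, 0.0, -2.4]
grip_width: 0.0503
grasp_force: 30.0
clock: 5.15
ee_pos: [0.4934, 0.0902, 0.35]
tool_rot: [-0.001, -0.001, 1.0, 0.0]
contact_force: [0.2, -0.5, -2.5]
grip_width: 0.0506
grasp_force: 30.0
clock: 5.65
ee_pos: [0.4751, 0.2332, 0.35]
tool_rot: [-0.001, -0.002, 1.0, 0.0]
contact_force: [0.4, -0.2, -2.4]
grip_width: 0.0507
grasp_force: 30.0
[0.47505391 0.23315671 0.35002822] [-8.66725050e-04 -2.36751182e-03  9.99996772e-01  3.17163155e-04]
[314.64624346 173.97547646]
[336.45384572 256.33430471]
[355.23634166 327.26848348]
```

View pics/w2.png

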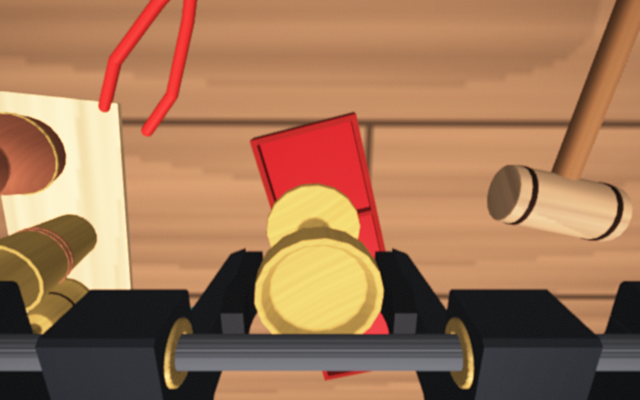

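Lamp is held upright and the near red compartment sits where predicted (315,174). Lower, release, rise.

```bash
python3 -m crank '[{"dp":[-1,-3,25],"turn":[0,0,0],"fingers":40},{"dp":[-1,-3,60],"turn":[0,0,0],"fingers":40},{"dp":[-1,-3,90],"turn":[0,0,0],"fingers":40},{"dp":[-1,-3,108],"turn":[0,0,0],"fingers":40},{"dp":[-1,-3,118],"turn":[0,0,0],"fingers":40}]'
python3 -m crank '[{"dp":[0,0,3],"turn":[0,0,0],"fingers":40},{"dp":[0,0,6],"turn":[0,0,0],"fingers":40},{"dp":[0,0,9],"turn":[0,0,0],"fingers":40},{"dp":[0,0,10],"turn":[0,0,0],"fingers":40},{"dp":[0,0,10],"turn":[0,0,0],"fingers":40}]'
```

```text
clock: 6.2
ee_pos: [0.4773, 0.2253, 0.2309]
tool_rot: [-0.001, 0.001, 1.0, -0.001]
contact_force: [0.2, -0.5, -1.5]
grip_width: 0.0506
grasp_force: 30.0
clock: 6.7
ee_pos: [0.4782, 0.227, 0.2231]
tool_rot: [0.0, -0.0, 1.0, 0.0]
contact_force: [0.1, -1.2, -2.2]
grip_width: 0.0502
grasp_force: 30.0
```

```bash
python3 -m crank '[{"dp":[0,0,1],"turn":[0,0,0],"fingers":40},{"dp":[0,0,2],"turn":[0,0,0],"fingers":40},{"dp":[0,0,2],"turn":[0,0,0],"fingers":40},{"dp":[0,0,2],"turn":[0,0,0],"fingers":55},{"dp":[0,0,2],"turn":[0,0,0],"fingers":70}]'
python3 -m crank '[{"dp":[0,0,2],"turn":[0,0,0],"fingers":88},{"dp":[0,0,2],"turn":[0,0,0],"fingers":88},{"dp":[0,0,2],"turn":[0,0,0],"fingers":88},{"dp":[0,0,-25],"turn":[0,0,0],"fingers":88},{"dp":[0,0,-60],"turn":[0,0,0],"fingers":88}]'
```

```text
clock: 7.2
ee_pos: [0.4782, 0.227, 0.221]
tool_rot: [0.0, -0.0, 1.0, 0.0]
contact_force: [0.1, -0.5, 0.3]
grip_width: 0.0612
grasp_force: 0.0
clock: 7.7
ee_pos: [0.4774, 0.2266, 0.2801]
tool_rot: [-0.002, -0.0, 1.0, -0.001]
contact_force: [0.5, 0.1, -0.0]
grip_width: 0.0881
grasp_force: 0.0
```

```bash
python3 -m crank '[{"dp":[4,-40,-40],"turn":[0,0,0],"fingers":88},{"dp":[8,-85,-40],"turn":[0,0,0],"fingers":88},{"dp":[13,-130,-40],"turn":[0,0,0],"fingers":88},{"dp":[17,-175,-40],"turn":[0,0,0],"fingers":88},{"dp":[20,-220,-40],"turn":[0,0,0],"fingers":88}]'
python3 -m crank '[{"dp":[2,-22,0],"turn":[0,0,0],"fingers":88},{"dp":[2,-24,10],"turn":[0,0,0],"fingers":88},{"dp":[2,-24,35],"turn":[0,0,0],"fingers":88},{"dp":[2,-24,65],"turn":[0,0,0],"fingers":88},{"dp":[2,-24,90],"turn":[0,0,0],"fingers":88}]'
python3 -m crank '[{"dp":[0,0,0],"turn":[0,0,0],"fingers":70},{"dp":[0,0,0],"turn":[0,0,0],"fingers":60},{"dp":[0,0,0],"turn":[0,0,0],"fingers":54},{"dp":[0,0,0],"turn":[0,0,0],"fingers":46},{"dp":[0,0,0],"turn":[0,0,0],"fingers":40}]'
python3 -m crank '[{"dp":[0,0,0],"turn":[0,0,0],"fingers":40},{"dp":[0,0,0],"turn":[0,0,0],"fingers":40},{"dp":[0,0,-5],"turn":[0,0,0],"fingers":40},{"dp":[0,0,-12],"turn":[0,0,0],"fingers":40},{"dp":[0,0,-20],"turn":[0,0,0],"fingers":40}]'
```

```text
clock: 8.2
ee_pos: [0.4576, 0.0053, 0.321]
tool_rot: [0.0, -0.0, 1.0, 0.0]
contact_force: [-0.2, 0.4, -1.1]
grip_width: 0.0878
grasp_force: 0.0
clock: 8.7
ee_pos: [0.4561, -0.0157, 0.2291]
tool_rot: [-0.0, -0.001, 1.0, 0.0]
contact_force: [-0.2, 0.2, -0.2]
grip_width: 0.0881
grasp_force: 0.0
clock: 9.2
ee_pos: [0.4566, -0.0169, 0.2316]
tool_rot: [0.001, -0.0, 1.0, 0.0]
contact_force: [0.7, 0.4, -0.7]
grip_width: 0.05
grasp_force: 0.2
clock: 9.7
ee_pos: [0.456, -0.017, 0.2513]
tool_rot: [-0.0, -0.0, 1.0, -0.0]
contact_force: [-0.2, 0.5, -1.3]
grip_width: 0.0474
grasp_force: 29.6
```

```bash
python3 -m crank '[{"dp":[0,0,-15],"turn":[0,0,0],"fingers":40},{"dp":[0,0,-40],"turn":[0,0,0],"fingers":40},{"dp":[0,0,-65],"turn":[0,0,0],"fingers":40},{"dp":[0,0,-88],"turn":[0,0,0],"fingers":40},{"dp":[0,0,-100],"turn":[0,0,0],"fingers":40}]'
python3 -m crank '[{"dp":[-8,-10,0],"turn":[0,0,0],"fingers":40},{"dp":[-20,-40,0],"turn":[0,0,0],"fingers":40},{"dp":[-35,-75,0],"turn":[0,0,0],"fingers":40},{"dp":[-50,-110,0],"turn":[0,0,0],"fingers":40},{"dp":[-62,-145,0],"turn":[0,0,0],"fingers":40}]'
python3 -m crank '[{"dp":[-12,-30,0],"turn":[0,0,0],"fingers":40},{"dp":[-20,-58,0],"turn":[0,0,0],"fingers":40},{"dp":[-26,-76,0],"turn":[0,0,0],"fingers":40},{"dp":[-27,-80,0],"turn":[0,0,0],"fingers":40},{"dp":[-27,-80,0],"turn":[0,0,0],"fingers":40}]'
python3 - <<'E'
from h import *
s=arm.get_state();print(s['ee_pos'],s['tool_rot'])
print(proj("wrist",[.5445,-.2417,.006]))
cv2.imwrite('pics/w3.png',arm.camera("wrist")[:,:,::-1])
E
```

```text
clock: 10.2
ee_pos: [0.4564, -0.0171, 0.3529]
tool_rot: [0.001, -0.0, 1.0, 0.0]
contact_force: [0.6, -0.0, -1.3]
grip_width: 0.0472
grasp_force: 29.6
clock: 10.7
ee_pos: [0.5187, -0.1642, 0.3494]
tool_rot: [-0.001, -0.0, 1.0, -0.0]
contact_force: [0.9, 0.3, -1.1]
grip_width: 0.0468
grasp_force: 29.6
clock: 11.2
ee_pos: [0.5448, -0.2427, 0.3495]
tool_rot: [-0.001, 0.001, 1.0, 0.0]
contact_force: [-0.2, 0.4, -1.5]
grip_width: 0.047
grasp_force: 29.6
[ 0.54479441 -0.24267636  0.34946533] [-9.36746119e-04  5.04988771e-04  9.99999417e-01  1.84443574e-04]
[320.26205526 172.00747361]
```

View pics/w3.png

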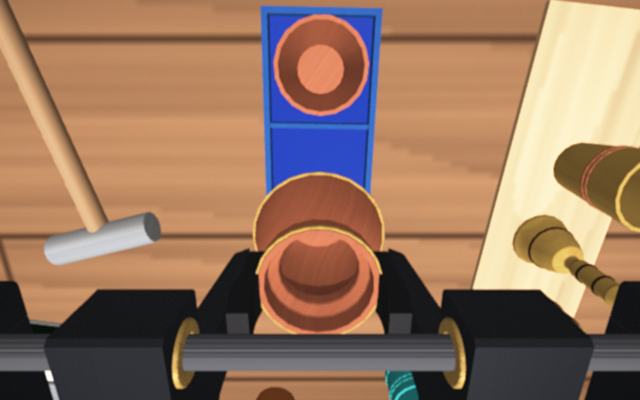

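Pot is upright and centred over the empty middle compartment (320,172), whose near divider is at row 127. Lower it.

```bash
python3 -m crank '[{"dp":[0,1,25],"turn":[0,0,0],"fingers":40},{"dp":[0,1,55],"turn":[0,0,0],"fingers":40},{"dp":[0,1,85],"turn":[0,0,0],"fingers":40},{"dp":[0,1,102],"turn":[0,0,0],"fingers":40},{"dp":[0,1,112],"turn":[0,0,0],"fingers":40}]'
python3 -m crank '[{"dp":[0,0,2],"turn":[0,0,0],"fingers":40},{"dp":[0,0,4],"turn":[0,0,0],"fingers":40},{"dp":[0,0,6],"turn":[0,0,0],"fingers":40},{"dp":[0,0,7],"turn":[0,0,0],"fingers":40},{"dp":[0,0,7],"turn":[0,0,0],"fingers":40}]'
```

```text
clock: 11.75
ee_pos: [0.5447, -0.2392, 0.2369]
tool_rot: [-0.001, -0.001, 1.0, 0.001]
contact_force: [0.5, -0.0, -1.3]
grip_width: 0.0468
grasp_force: 29.6
clock: 12.25
ee_pos: [0.5454, -0.2411, 0.2322]
tool_rot: [0.0, -0.0, 1.0, -0.0]
contact_force: [-0.9, 0.0, -1.1]
grip_width: 0.047
grasp_force: 29.6
```

```bash
python3 -m crank '[{"dp":[0,0,1],"turn":[0,0,0],"fingers":40},{"dp":[0,0,2],"turn":[0,0,0],"fingers":40},{"dp":[0,0,2],"turn":[0,0,0],"fingers":40},{"dp":[0,0,2],"turn":[0,0,0],"fingers":40},{"dp":[0,0,2],"turn":[0,0,0],"fingers":40}]'
```

```text
clock: 12.75
ee_pos: [0.5458, -0.2414, 0.2316]
tool_rot: [0.001, -0.0, 1.0, -0.0]
contact_force: [-2.6, 1.2, 13.0]
grip_width: 0.0474
grasp_force: 28.3
```

```bash
python3 -m crank '[{"dp":[0,0,-1],"turn":[0,0,0],"fingers":50},{"dp":[0,0,-1],"turn":[0,0,0],"fingers":70},{"dp":[0,0,-1],"turn":[0,0,0],"fingers":88},{"dp":[0,0,-1],"turn":[0,0,0],"fingers":88},{"dp":[0,0,-1],"turn":[0,0,0],"fingers":88}]'
python3 -m crank '[{"dp":[0,0,-20],"turn":[0,0,0],"fingers":88},{"dp":[0,0,-55],"turn":[0,0,0],"fingers":88},{"dp":[0,0,-90],"turn":[0,0,0],"fingers":88},{"dp":[-5,20,-120],"turn":[0,0,0],"fingers":88},{"dp":[-15,50,-120],"turn":[0,0,0],"fingers":88}]'
python3 -m crank '[{"dp":[-12,40,0],"turn":[0,0,0],"fingers":88},{"dp":[-24,80,0],"turn":[0,0,0],"fingers":88},{"dp":[-36,120,0],"turn":[0,0,0],"fingers":88},{"dp":[-46,155,0],"turn":[0,0,0],"fingers":88},{"dp":[-49,165,0],"turn":[0,0,0],"fingers":88}]'
python3 - <<'E'
from h import *
s=arm.get_state();print(s['ee_pos'],s['tool_rot'])
print(proj("wrist",[.609,-.026,.113]),proj("wrist",[.609,-.026,.006]))
cv2.imwrite('pics/w4.png',arm.camera("wrist")[:,:,::-1])
E
```

```text
clock: 13.25
ee_pos: [0.5452, -0.241, 0.2305]
tool_rot: [-0.0, -0.0, 1.0, 0.0]
contact_force: [0.1, -0.8, -0.4]
grip_width: 0.08
grasp_force: 0.0
clock: 13.75
ee_pos: [0.5608, -0.1935, 0.3552]
tool_rot: [0.003, 0.002, 1.0, -0.002]
contact_force: [0.4, -0.3, -0.4]
grip_width: 0.0879
grasp_force: 0.0
clock: 14.25
ee_pos: [0.61, -0.0206, 0.3504]
tool_rot: [0.0, -0.003, 1.0, 0.001]
contact_force: [0.1, 0.7, -0.2]
grip_width: 0.088
grasp_force: 0.0
[ 0.60996598 -0.02060716  0.35042149] [ 1.13780123e-04 -3.36574002e-03  9.99993415e-01  1.35256218e-03]
[310.18467301 210.91912627] [312.58087545 170.32903173]
```

View pics/w4.png

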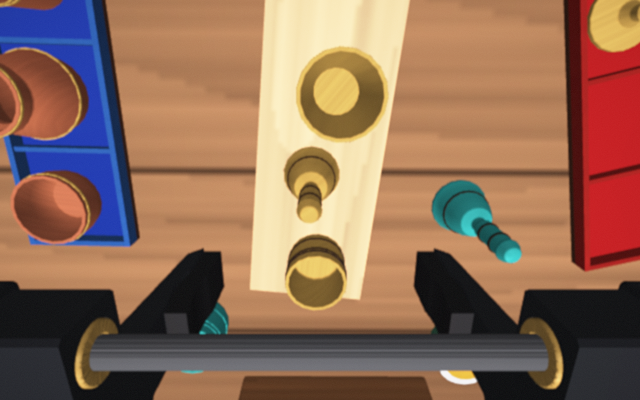

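Wrist view: bell knob at (310,213) and base at (312,174), 2–4 px beyond prediction, so x ≈ 0.612. The turquoise bell, base (460,205), is clear of the fingers. Cup rim centre is at (316,280).

```bash
python3 -c "
from h import *
print('bell',ray('wrist',310,213,.113),ray('wrist',312,174,.012),'cup',ray('wrist',316,281,.058),'tq',ray('wrist',460,207,.01))"
python3 -m crank '[{"dp":[-3,0,25],"turn":[0,0,0],"fingers":88},{"dp":[-3,0,55],"turn":[0,0,0],"fingers":88},{"dp":[-3,0,85],"turn":[0,0,0],"fingers":88},{"dp":[-3,0,110],"turn":[0,0,0],"fingers":88},{"dp":[-3,0,120],"turn":[0,0,0],"fingers":88}]'
```

```text
bell [ 0.61041474 -0.02678633] [ 0.61091141 -0.02715372] cup [ 0.69441337 -0.02290264] tq [0.64287396 0.11309419]
clock: 14.8
ee_pos: [0.6108, -0.0279, 0.2283]
tool_rot: [-0.002, 0.001, 1.0, -0.001]
contact_force: [-0.5, -0.6, -0.3]
grip_width: 0.088
grasp_force: 0.0
```

```bash
python3 -m crank '[{"dp":[1,-1,0],"turn":[0,0,0],"fingers":70},{"dp":[1,-1,0],"turn":[0,0,0],"fingers":55},{"dp":[1,-1,0],"turn":[0,0,0],"fingers":40},{"dp":[1,-1,0],"turn":[0,0,0],"fingers":30},{"dp":[1,-1,0],"turn":[0,0,0],"fingers":26}]'
python3 -m crank '[{"dp":[0,0,0],"turn":[0,0,0],"fingers":24},{"dp":[0,0,0],"turn":[0,0,0],"fingers":21},{"dp":[0,0,0],"turn":[0,0,0],"fingers":18},{"dp":[0,0,0],"turn":[0,0,0],"fingers":14},{"dp":[0,0,0],"turn":[0,0,0],"fingers":8}]'
python3 -m crank '[{"dp":[0,0,0],"turn":[0,0,0],"fingers":6},{"dp":[0,0,0],"turn":[0,0,0],"fingers":6},{"dp":[0,0,-5],"turn":[0,0,0],"fingers":6},{"dp":[0,0,-12],"turn":[0,0,0],"fingers":6},{"dp":[0,0,-20],"turn":[0,0,0],"fingers":6}]'
```

```text
clock: 15.3
ee_pos: [0.6115, -0.027, 0.2316]
tool_rot: [0.001, -0.0, 1.0, 0.0]
contact_force: [-0.9, 0.6, 0.0]
grip_width: 0.0503
grasp_force: 0.0
clock: 15.8
ee_pos: [0.6111, -0.0269, 0.2306]
tool_rot: [-0.0, -0.0, 1.0, 0.0]
contact_force: [0.6, 0.9, 0.4]
grip_width: 0.0152
grasp_force: 29.8
clock: 16.3
ee_pos: [0.6111, -0.0271, 0.2513]
tool_rot: [-0.0, -0.0, 1.0, -0.0]
contact_force: [0.6, 0.2, -2.1]
grip_width: 0.0148
grasp_force: 29.7
```

```bash
python3 -m crank '[{"dp":[0,0,-20],"turn":[0,0,0],"fingers":6},{"dp":[0,0,-50],"turn":[0,0,0],"fingers":6},{"dp":[0,0,-80],"turn":[0,0,0],"fingers":6},{"dp":[0,0,-110],"turn":[0,0,0],"fingers":6},{"dp":[0,0,-125],"turn":[0,0,0],"fingers":6}]'
python3 -m crank '[{"dp":[-2,10,0],"turn":[0,0,0],"fingers":6},{"dp":[-5,40,0],"turn":[0,0,0],"fingers":6},{"dp":[-10,75,0],"turn":[0,0,0],"fingers":6},{"dp":[-14,110,0],"turn":[0,0,0],"fingers":6},{"dp":[-18,145,0],"turn":[0,0,0],"fingers":6}]'
python3 -m crank '[{"dp":[-4,35,0],"turn":[0,0,0],"fingers":6},{"dp":[-8,70,0],"turn":[0,0,0],"fingers":6},{"dp":[-12,105,0],"turn":[0,0,0],"fingers":6},{"dp":[-16,140,0],"turn":[0,0,0],"fingers":6},{"dp":[-18,155,0],"turn":[0,0,0],"fingers":6}]'
python3 - <<'E'
from h import *
s=arm.get_state();print(s['ee_pos'],s['tool_rot'])
print(proj("wrist",[.647,.273,.006]),proj("wrist",[.562,.251,.006]),proj("wrist",[.477,.229,.078]))
cv2.imwrite('pics/w5.png',arm.camera("wrist")[:,:,::-1])
E
```

```text
clock: 16.8
ee_pos: [0.6117, -0.0273, 0.3791]
tool_rot: [0.002, 0.0, 1.0, 0.0]
contact_force: [0.9, -0.1, -2.1]
grip_width: 0.0152
grasp_force: 29.7
clock: 17.3
ee_pos: [0.6285, 0.1203, 0.3737]
tool_rot: [-0.001, -0.0, 1.0, -0.0]
contact_force: [1.0, 0.1, -1.8]
grip_width: 0.015
grasp_force: 29.7
clock: 17.8
ee_pos: [0.6455, 0.2784, 0.3732]
tool_rot: [-0.002, -0.003, 1.0, 0.001]
contact_force: [0.2, 0.3, -2.6]
grip_width: 0.0152
grasp_force: 29.7
[0.64545532 0.27840291 0.37322947] [-1.76003204e-03 -2.81866710e-03  9.99994100e-01  8.70352074e-04]
[313.23255972 168.43105501] [289.29996863  77.87549409] [244.49787718 -59.83768929]
```

View pics/w5.png

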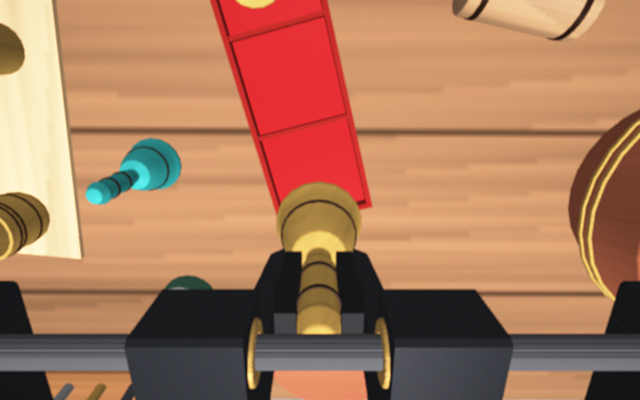

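Middle compartment appears centred at (290,77) as predicted. The far one, at (313,168), is free. Lower the bell.

```bash
python3 -m crank '[{"dp":[0,0,25],"turn":[0,0,0],"fingers":6},{"dp":[0,0,60],"turn":[0,0,0],"fingers":6},{"dp":[0,0,95],"turn":[0,0,0],"fingers":6},{"dp":[0,0,123],"turn":[0,0,0],"fingers":6},{"dp":[0,0,137],"turn":[0,0,0],"fingers":6}]'
python3 -m crank '[{"dp":[0,0,2],"turn":[0,0,0],"fingers":6},{"dp":[0,0,4],"turn":[0,0,0],"fingers":6},{"dp":[0,0,6],"turn":[0,0,0],"fingers":6},{"dp":[0,0,7],"turn":[0,0,0],"fingers":6},{"dp":[0,0,7],"turn":[0,0,0],"fingers":6}]'
```

```text
clock: 18.35
ee_pos: [0.6458, 0.2708, 0.2349]
tool_rot: [-0.003, 0.001, 1.0, -0.002]
contact_force: [-0.6, 0.2, -3.1]
grip_width: 0.0153
grasp_force: 29.7
clock: 18.85
ee_pos: [0.6473, 0.2731, 0.2326]
tool_rot: [0.001, -0.0, 1.0, 0.0]
contact_force: [-0.4, 0.6, -1.3]
grip_width: 0.0152
grasp_force: 29.7
```

```bash
python3 -m crank '[{"dp":[0,0,1],"turn":[0,0,0],"fingers":6},{"dp":[0,0,1],"turn":[0,0,0],"fingers":6},{"dp":[0,0,1],"turn":[0,0,0],"fingers":6},{"dp":[0,0,1],"turn":[0,0,0],"fingers":6},{"dp":[0,0,1],"turn":[0,0,0],"fingers":6}]'
```

```text
clock: 19.35
ee_pos: [0.6471, 0.273, 0.2308]
tool_rot: [0.0, -0.0, 1.0, -0.0]
contact_force: [0.1, -0.4, -1.7]
grip_width: 0.0149
grasp_force: 29.7
```

```bash
python3 -m crank '[{"dp":[0,0,1],"turn":[0,0,0],"fingers":6},{"dp":[0,0,1],"turn":[0,0,0],"fingers":6},{"dp":[0,0,1],"turn":[0,0,0],"fingers":6},{"dp":[0,0,1],"turn":[0,0,0],"fingers":6},{"dp":[0,0,1],"turn":[0,0,0],"fingers":6}]'
```

```text
clock: 19.85
ee_pos: [0.6472, 0.273, 0.2307]
tool_rot: [0.0, -0.0, 1.0, 0.0]
contact_force: [-2.9, -1.5, 4.9]
grip_width: 0.0152
grasp_force: 29.9
```

```bash
python3 -m crank '[{"dp":[0,0,-1],"turn":[0,0,0],"fingers":20},{"dp":[0,0,-1],"turn":[0,0,0],"fingers":40},{"dp":[0,0,-1],"turn":[0,0,0],"fingers":60},{"dp":[0,0,-1],"turn":[0,0,0],"fingers":60},{"dp":[0,0,-1],"turn":[0,0,0],"fingers":60}]'
python3 -m crank '[{"dp":[0,0,-20],"turn":[0,0,0],"fingers":60},{"dp":[0,0,-55],"turn":[0,0,0],"fingers":60},{"dp":[0,0,-90],"turn":[0,0,0],"fingers":80},{"dp":[0,0,-120],"turn":[0,0,0],"fingers":88},{"dp":[0,0,-144],"turn":[0,0,0],"fingers":88}]'
python3 -m crank '[{"dp":[-4,-30,0],"turn":[0,0,0],"fingers":88},{"dp":[-10,-70,0],"turn":[0,0,0],"fingers":88},{"dp":[-16,-110,0],"turn":[0,0,0],"fingers":88},{"dp":[-22,-150,0],"turn":[0,0,0],"fingers":88},{"dp":[-28,-190,0],"turn":[0,0,0],"fingers":88}]'
python3 -m crank '[{"dp":[-7,-40,0],"turn":[0,0,0],"fingers":88},{"dp":[-13,-75,0],"turn":[0,0,0],"fingers":88},{"dp":[-18,-102,0],"turn":[0,0,0],"fingers":88},{"dp":[-19,-106,0],"turn":[0,0,0],"fingers":88},{"dp":[-19,-106,0],"turn":[0,0,0],"fingers":88}]'
python3 - <<'E'
from h import *
s=arm.get_state();print(s['ee_pos'],s['tool_rot'])
print(proj("wrist",[.694,-.0235,.058]))
im=arm.camera("wrist")[:,:,::-1]
a=cv2.inRange(cv2.cvtColor(im,cv2.COLOR_BGR2HSV),(20,90,60),(33,255,255)); a[:,:200]=0;a[:,440:]=0;a[:90]=0;a[260:]=0
cv2.imwrite('pics/w6.png',im)
E
```

```text
clock: 20.35
ee_pos: [0.6471, 0.273, 0.2306]
tool_rot: [-0.0, -0.0, 1.0, -0.0]
contact_force: [0.5, -0.4, 0.3]
grip_width: 0.0494
grasp_force: 0.0
clock: 20.85
ee_pos: [0.6473, 0.273, 0.377]
tool_rot: [0.001, -0.0, 1.0, 0.0]
contact_force: [0.4, 0.4, -0.2]
grip_width: 0.082
grasp_force: 0.0
clock: 21.35
ee_pos: [0.6752, 0.0814, 0.3748]
tool_rot: [0.0, -0.0, 1.0, 0.0]
contact_force: [0.7, 1.1, -0.1]
grip_width: 0.0881
grasp_force: 0.0
clock: 21.85
ee_pos: [0.6942, -0.0236, 0.3746]
tool_rot: [-0.0, 0.001, 1.0, 0.0]
contact_force: [0.8, 0.2, 0.2]
grip_width: 0.0881
grasp_force: 0.0
[ 0.69416227 -0.02363973  0.37464637] [-9.22543258e-06  6.90423821e-04  9.99999761e-01  4.56529790e-05]
[319.48820467 179.33009128]
```

View pics/w6.png

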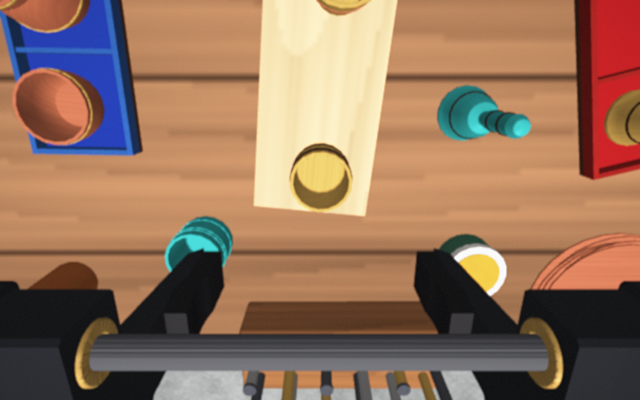

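Cup rim centre is at (321,181), against a prediction of (319,179). The turquoise cup (200,245) and the tin (478,265) are clear of the fingers. Descend with a 1 mm correction and grip.

```bash
python3 -m crank '[{"dp":[-1,1,40],"turn":[0,0,0],"fingers":88},{"dp":[-1,1,85],"turn":[0,0,0],"fingers":88},{"dp":[-1,1,130],"turn":[0,0,0],"fingers":88},{"dp":[-1,1,165],"turn":[0,0,0],"fingers":88},{"dp":[-1,1,183],"turn":[0,0,0],"fingers":88}]'
python3 -m crank '[{"dp":[0,0,0],"turn":[0,0,0],"fingers":75},{"dp":[0,0,0],"turn":[0,0,0],"fingers":65},{"dp":[0,0,0],"turn":[0,0,0],"fingers":58},{"dp":[0,0,0],"turn":[0,0,0],"fingers":50},{"dp":[0,0,0],"turn":[0,0,0],"fingers":44}]'
python3 -m crank '[{"dp":[0,0,0],"turn":[0,0,0],"fingers":44},{"dp":[0,0,0],"turn":[0,0,0],"fingers":44},{"dp":[0,0,-5],"turn":[0,0,0],"fingers":44},{"dp":[0,0,-12],"turn":[0,0,0],"fingers":44},{"dp":[0,0,-20],"turn":[0,0,0],"fingers":44}]'
```

```text
clock: 22.4
ee_pos: [0.6937, -0.0191, 0.1881]
tool_rot: [-0.003, -0.002, 1.0, 0.001]
contact_force: [-1.6, 0.1, 0.2]
grip_width: 0.0883
grasp_force: 0.0
clock: 22.9
ee_pos: [0.6959, -0.0219, 0.1936]
tool_rot: [0.001, -0.0, 1.0, 0.0]
contact_force: [-1.2, 1.1, 4.8]
grip_width: 0.053
grasp_force: 29.9
clock: 23.4
ee_pos: [0.695, -0.0221, 0.2122]
tool_rot: [-0.0, -0.0, 1.0, -0.0]
contact_force: [-0.6, 0.1, -1.1]
grip_width: 0.0527
grasp_force: 30.0
```

```bash
python3 -m crank '[{"dp":[0,0,-20],"turn":[0,0,0],"fingers":44},{"dp":[0,0,-50],"turn":[0,0,0],"fingers":44},{"dp":[0,0,-85],"turn":[0,0,0],"fingers":44},{"dp":[0,0,-120],"turn":[0,0,0],"fingers":44},{"dp":[0,0,-140],"turn":[0,0,0],"fingers":44}]'
python3 -m crank '[{"dp":[5,10,0],"turn":[0,0,0],"fingers":44},{"dp":[19,38,0],"turn":[0,0,0],"fingers":44},{"dp":[34,70,0],"turn":[0,0,0],"fingers":44},{"dp":[50,103,0],"turn":[0,0,0],"fingers":44},{"dp":[66,135,0],"turn":[0,0,0],"fingers":44}]'
python3 -m crank '[{"dp":[16,33,0],"turn":[0,0,0],"fingers":44},{"dp":[32,66,0],"turn":[0,0,0],"fingers":44},{"dp":[48,99,0],"turn":[0,0,0],"fingers":44},{"dp":[61,126,0],"turn":[0,0,0],"fingers":44},{"dp":[67,138,0],"turn":[0,0,0],"fingers":44}]'
python3 -m crank '[{"dp":[0,0,20],"turn":[0,0,0],"fingers":44},{"dp":[0,0,55],"turn":[0,0,0],"fingers":44},{"dp":[0,0,95],"turn":[0,0,0],"fingers":44},{"dp":[0,0,130],"turn":[0,0,0],"fingers":44},{"dp":[0,0,148],"turn":[0,0,0],"fingers":44}]'
python3 -m crank '[{"dp":[0,0,2],"turn":[0,0,0],"fingers":44},{"dp":[0,0,4],"turn":[0,0,0],"fingers":44},{"dp":[0,0,6],"turn":[0,0,0],"fingers":44},{"dp":[0,0,8],"turn":[0,0,0],"fingers":44},{"dp":[0,0,8],"turn":[0,0,0],"fingers":44}]'
python3 - <<'E'
from h import *
cv2.imwrite('pics/s7.png',cv2.resize(arm.camera("scene")[130:290,330:470,::-1],None,fx=3,fy=3))
E
```

```text
clock: 23.9
ee_pos: [0.6957, -0.0223, 0.3557]
tool_rot: [0.002, 0.0, 1.0, -0.0]
contact_force: [1.2, -0.4, -0.8]
grip_width: 0.0528
grasp_force: 30.0
clock: 24.4
ee_pos: [0.6272, 0.1151, 0.3501]
tool_rot: [-0.001, -0.0, 1.0, 0.0]
contact_force: [0.8, 0.2, -1.7]
grip_width: 0.0529
grasp_force: 30.0
clock: 24.9
ee_pos: [0.5593, 0.2548, 0.3503]
tool_rot: [-0.002, -0.003, 1.0, 0.0]
contact_force: [-0.8, -0.7, -1.2]
grip_width: 0.0531
grasp_force: 30.0
clock: 25.4
ee_pos: [0.5606, 0.2494, 0.1998]
tool_rot: [-0.002, 0.0, 1.0, -0.002]
contact_force: [0.1, -0.5, -2.1]
grip_width: 0.053
grasp_force: 30.0
clock: 25.9
ee_pos: [0.5623, 0.2511, 0.1964]
tool_rot: [0.0, -0.0, 1.0, 0.0]
contact_force: [0.6, 0.1, -1.3]
grip_width: 0.0528
grasp_force: 30.0
```

View pics/s7.png

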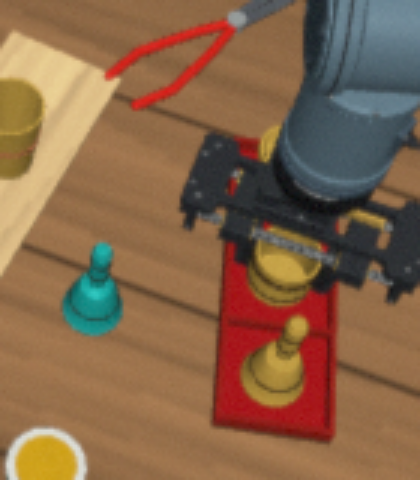

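The cup at (283,270) hangs just over the middle compartment, with the bell upright at (275,370). Lower the last few mm.

```bash
python3 -m crank '[{"dp":[0,0,1],"turn":[0,0,0],"fingers":44},{"dp":[0,0,2],"turn":[0,0,0],"fingers":44},{"dp":[0,0,3],"turn":[0,0,0],"fingers":44},{"dp":[0,0,3],"turn":[0,0,0],"fingers":44},{"dp":[0,0,3],"turn":[0,0,0],"fingers":44}]'
```

```text
clock: 26.45
ee_pos: [0.5622, 0.251, 0.1935]
tool_rot: [0.0, -0.0, 1.0, 0.0]
contact_force: [-2.7, -1.0, 6.5]
grip_width: 0.0528
grasp_force: 29.9
```

```bash
python3 -m crank '[{"dp":[0,0,1],"turn":[0,0,0],"fingers":44},{"dp":[0,0,1],"turn":[0,0,0],"fingers":44},{"dp":[0,0,1],"turn":[0,0,0],"fingers":44},{"dp":[0,0,1],"turn":[0,0,0],"fingers":44},{"dp":[0,0,1],"turn":[0,0,0],"fingers":44}]'
```

```text
clock: 26.95
ee_pos: [0.5622, 0.251, 0.1934]
tool_rot: [-0.0, -0.0, 1.0, 0.0]
contact_force: [-5.4, -1.5, 15.9]
grip_width: 0.0531
grasp_force: 29.8
```

Cup is on the floor. Release and rise (opening to 88 keeps the fingers above the rim), then look.

```bash
python3 -m crank '[{"dp":[0,0,-1],"turn":[0,0,0],"fingers":55},{"dp":[0,0,-1],"turn":[0,0,0],"fingers":70},{"dp":[0,0,-1],"turn":[0,0,0],"fingers":88},{"dp":[0,0,-1],"turn":[0,0,0],"fingers":88},{"dp":[0,0,-1],"turn":[0,0,0],"fingers":88}]'
python3 -m crank '[{"dp":[0,0,-20],"turn":[0,0,0],"fingers":88},{"dp":[0,0,-55],"turn":[0,0,0],"fingers":88},{"dp":[0,0,-95],"turn":[0,0,0],"fingers":88},{"dp":[0,0,-140],"turn":[0,0,0],"fingers":88},{"dp":[0,0,-180],"turn":[0,0,0],"fingers":88}]'
python3 -m crank '[{"dp":[40,30,0],"turn":[0,0,0],"fingers":88},{"dp":[70,70,0],"turn":[0,0,0],"fingers":88},{"dp":[100,110,0],"turn":[0,0,0],"fingers":88},{"dp":[130,150,0],"turn":[0,0,0],"fingers":88},{"dp":[150,190,0],"turn":[0,0,0],"fingers":88}]'
python3 - <<'E'
from h import *
a=arm.camera("top")[:,:,::-1]; s=arm.camera("scene")[90:310,200:470,::-1]
b=cv2.resize(s,None,fx=1.48,fy=1.48); b=cv2.resize(b,(400,326))
cv2.imwrite('pics/end.png',np.vstack([cv2.resize(a[90:320,140:470],(400,279)),b]))
E
```

```text
clock: 27.45
ee_pos: [0.5621, 0.251, 0.1925]
tool_rot: [-0.0, -0.0, 1.0, -0.0]
contact_force: [-0.2, -1.0, -0.3]
grip_width: 0.0848
grasp_force: 0.0
clock: 27.95
ee_pos: [0.5621, 0.2509, 0.3748]
tool_rot: [0.0, -0.0, 1.0, 0.0]
contact_force: [1.0, 0.2, 0.4]
grip_width: 0.0881
grasp_force: 0.0
clock: 28.45
ee_pos: [0.4096, 0.4426, 0.3728]
tool_rot: [-0.001, -0.001, 1.0, 0.0]
contact_force: [0.8, -0.1, -0.6]
grip_width: 0.088
grasp_force: 0.0
```

View pics/end.png

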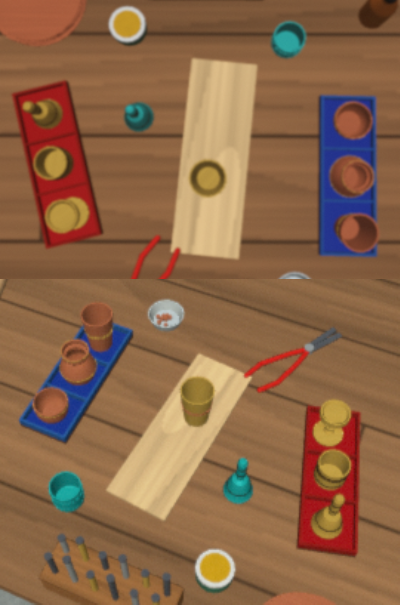

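The final views show all six pieces upright in their compartments: the copper pieces in the blue tray and lamp, cup and bell in the red. The brass tumbler and tin have not moved. Handing in.

```bash
python3 -c "
from plant import arm
print(arm.close_job())"
```

```text
the job is handed in; nothing more can be done
None
```

The job is handed in, with no verdict returned: the last pictures show the copper pot, tumbler and bowl upright in the blue tray, the brass bell, lamp and cup upright in the red, and the brass tumbler and polish tin where they started.

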